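# Serve a pot on the sprung hand-over tray

## Robot

A 7-joint arm with a two-finger parallel gripper is mounted at the origin on the work surface. World frame = base frame: x ahead of the robot, y to its left, z up, the work surface at z = 0. Lengths are in mm, angles in rad, forces in N, time in s.
With the tool pointing down it reaches from about 400 to 900 mm from the base axis. Payload 5.6 kg.
Tool frame: the origin (TCP) lies on the centre line of the jaws, within the pads' length; the fingertips stand 22 mm ahead of it and the grasp point (between the pads) lies 3 mm ahead of it; y points along the fingers, z is the direction in which the jaws open and shut, and the axes are right-handed (so a half turn about y gives the same grasp; the last joint's range is limited). The gripper opens to 92 mm and grips with 3 to 60 N. Pads are 20 mm wide; open, the fingers measure 128 mm over their backs; the gripper's body (75 mm by 189 mm) begins 69 mm behind the grasp point.
Start: joints at [-1.3, 0.468, -0.012, 1.603, 0.006, 1.071, -0.056], TCP at [200.679, 618.252, 236.592] pointing down, gripper open.
Joint ranges: [-2.53, 2.53], [-0.31, 2.02], [-1.57, 1.55], [0.28, 2.44], [-1.29, 4.43], [0.15, 1.84], [-2.92, 2.92]. Speed limits (rad/s): [2.57, 2.57, 3.14, 3.14, 3.14, 3.14, 3.14].

## Interface

Orientations are given as a unit quaternion [w, x, y, z].
In Python, from rig import arm gives the robot as it stands.
- The arm moves only by the tool play_rows, never from a script. Its argument "deltas" is a list of rows, each a list of 6 numbers: the shift along the world's x, y, z in m, then the turn, a rotation vector about the world's x, y, z in degrees. A call has 1 to 10 rows; each row is the pose to reach, as a shift and turn from the pose commanded when the call began; what a row does not reach only later rows make up. A row lasts 1/8 s, in which the tool goes at most 62.5 mm and 10.7 degrees, less where a joint would pass 70% of its speed; a pose out of reach is approached as far as the arm can. A call with a gripper value outside its range is refused whole. "claw" is the gripper command: -1 is fully open, 1 is shut, values between are in proportion, set as the call begins (left out, the last holds). The fingers move at their own pace and stop on an object; "squeeze" is the grip in N (left out, the last holds). Time passes only in rows, so rows that repeat a pose let the fingers close. It gives the time, the measured TCP pose, the force and the opening at its end, in the units of the state.
- arm.state(): the state, without advancing time (a new reading comes with each control period).
- arm.snapshot(name): name is "scene" or "top" or "wrist"; returns (picture, depth): 420x560x3 uint8, red, green, blue; 420x560 float32, mm along the optical axis (not along the pixel's ray), 0 where there is no reading.
- arm.camera_params(name): a dict with "fx", "fy", "cx", "cy" (pixels), "R" (3x3) and "t" (3): a world point X has camera coordinates R X + t; the wrist camera has in their place "T_tool_cam" (4x4, takes a point from camera to tool coordinates, whose origin is the TCP and whose axes are the tool frame's). Camera axes: x right, y down, z forward; pixel columns grow to the right and rows downward; lengths in mm; the calibration is good to about 2 mm. A picture is of the moment at which its call begins: read the wrist's pose just before it. camera_params takes no time and is no camera call.
- arm.finish_job(): hands the job in, once; it reports no verdict.
Trained networks look in the newest picture that a camera, given by its name, has taken for a name from the list of things; names that differ only in an ending like _2 or _b are one class to them, and where a whole thing is asked for, a point or a joint stands for the part that bears it (a point fixed in the world has none). Each returns a list of dicts, best first, with "p" (0 to 1); they miss things now and then, are a little off and sometimes report something else, mostly with a low value. They report only what shows in the picture. A call takes as long as a camera call.
- arm.recognise(camera, query): "location" ([x, y, z] in mm, in world coordinates, good to about 4 mm: the middle of the surface that is visible of it).
- arm.trace(camera, query): "mask" (420x560 bool, what is visible of it).
- arm.mark_of(camera, query): "location" ([x, y, z] in mm, in world coordinates, good to about 4 mm: a listed point, or the origin of a listed thing).
The state is a dict: "time_s": time; "joint_positions": joint angles; "qd": joint speeds; "tau": joint torques, N m; "eef_pos": TCP position; "tool_rot": TCP orientation; "force": force on the tool from outside, world axes, zero at the start; "moment": the same for the moment, N m; "width": opening from 0.0 (shut) to 1.0 (fully open).
Only numpy, scipy, OpenCV 4.12 (cv2) and the standard library are available. Lean on these libraries where they do the work, as an engineer would, in place of code of your own. Each camera call takes 0.05 s, during which the arm holds its last target.

## Task

Pick up the small flat-lidded pot with only a light grip, since its wall is thin, and set it down gently and upright in the round seat of the closed hand-over tray. Let go of it, then pull the tray out against its spring until the pointer on the tray's edge is level with the pointed mark clip on the base, and finish while still holding it there for the customer. Leave everything else on the counter where it stands.

Things in the scene. Friction and masses are not known exactly. Their poses are not given: they have to be found in the camera images.
- pot: the thing to serve: thin-walled white plastic pot, a plain straight cylinder 56 mm in diameter and 70 mm high with a flat lid of the same diameter (shorter than the jar and the bottle), about 0.16 kg. Origin: centre of its underside, z up. The wall is thin: it buckles when squeezed with more than 40 N from each side; a grip of 20 to 30 N is ample
- hatch: fixed base plate of the hand-over slide, steel, 330 mm long, 150 mm wide, 16 mm thick, lying on the counter (its place and yaw vary). Its x axis is the direction in which the tray is pulled out, y lies across, z up; the plate reaches from x = -120 to +210 mm and y = -75 to +75 mm. Origin: on the counter under the middle of the closed tray. At its rear end (x = -114 mm) stands a stop 51 mm high
- tray (a joint): how far the sprung tray is pulled out along the base's x axis, m: 0 closed (its start), 0.145 fully out. A spring always pulls it closed: about 3.5 N when closed, rising 35 N per metre (about 7 N at 0.10 m), plus light damping; let go, it slides shut. The tray is 210 x 100 mm aluminium, its deck 28 mm above the counter
- tray_seat (a point): centre of the floor of the round seat on the tray, where the pot's underside goes, 28 mm above the counter: a hole 66 mm in diameter and 10 mm deep in a white plastic block 86 x 90 mm on the rear part of the tray (with the tray closed: x = -55 mm in the base's frame). Moves with the tray; its axes are those of the base
- tray_handle (a point): centre of the tray's bar handle, 85 mm above the counter: a level round steel bar 14 mm in diameter and 98 mm long across the tray (along the base's y axis), on two 12 mm posts 86 mm apart, open underneath down to the deck at 28 mm; grip it from above with the fingers closing along the base's x axis. It stands 143 mm ahead of the seat (with the tray closed: x = +88 mm in the base's frame). Moves with the tray
- tray_pointer (a point): tip of the dark steel pointer tooth on the tray's +y edge (the side away from the robot), 28 mm above the counter; with the tray closed at x = 40 mm, y = 60 mm in the base's frame. Moves with the tray
- mark: the mark: a dark steel clip 20 mm wide, 18 mm deep and 14 mm high, fixed on the base plate's +y edge, with a point aimed at the tray (top level with the pointer's); 70 to 120 mm ahead of the closed pointer. Origin: at the clip's middle, on the plate (16 mm up), same axes as the base. The tray is at the mark when the pointer's x equals the mark's x in the base's frame, that is, when the tray has been pulled by their distance along the base's x axis at the start
- jar: bystander: white jar with a metal cap, 64 mm in diameter, 95 mm high; origin at the centre of its underside
- bottle: bystander: white bottle with a narrow neck, 54 mm in diameter, 135 mm high; origin at the centre of its underside
- mug: bystander: white mug, 76 mm in diameter, 90 mm high, beyond the slide; origin at the centre of its underside
- cheese: bystander: small whole cheese, 116 mm in diameter, 50 mm high, beyond the slide; origin at the centre of its underside
- spatula: bystander: spatula lying near the robot on its right; origin at its underside
- cups: bystander: open white cup, 68 mm in diameter, 75 mm high, far right; origin at the centre of its underside

How it is judged:
By the outcome, as a careful person would: the job done as asked, in the order asked, and still so for the second after the job is handed in, while the arm keeps its last pose, push and grip.
It also fails if it takes over 58 s, if anything falls off the work surface, if the arm or the gripper's body presses on something with over 40 N, if the wrist force passes 120 N, or if a joint passes its speed limit or range.

## Working session

There is one attempt and no reset: what is moved stays moved. The work goes in short steps, Python scripts to look and compute and a tool call to move; the robot and the scene stay as the last step left them, time stands still between calls to the robot, and variables do not carry over. Pictures are saved under pics/ and viewed, and the job is handed in when it is done.

Besides the shell and the picture viewer there is one more tool, called after "Call:" by a JSON object that holds its "op" and its "data". play_rows: Moves the arm, as the interface text tells. Its arguments: {"type":"object","properties":{"deltas":{"type":"array"},"claw":{"type":"number"},"squeeze":{"type":"number"}},"required":["deltas"]}

```bash
mkdir -p pics; python3 - <<'E'
from rig import arm
import cv2, json
print(arm.state())
for c in ("scene","top"):
    p,d=arm.snapshot(c); cv2.imwrite(f"pics/{c}0.png",p[:,:,::-1])
    for q in ("pot","hatch","tray_seat","tray_handle","tray_pointer","mark","jar","bottle"):
        r=arm.mark_of(c,q)
        print(c,q,[([round(v,1) for v in k["location"]],round(k["p"],2)) for k in r[:3]])
    cp=arm.camera_params(c); print({k:(v.tolist() if hasattr(v,'tolist') else v) for k,v in cp.items()})
print(arm.state()["time_s"])
E
```

```text
{'time_s': 0.0, 'joint_positions': array([-1.30000681,  0.46838456, -0.01163162,  1.60366696,  0.00598384,
        1.07140898, -0.05627611]), 'qd': array([ 0.0001481 ,  0.00067254, -0.00012431, -0.00084474,  0.0006629 ,
       -0.00099867,  0.00098534]), 'tau': array([-7.16637032e-05, -5.20579898e+01, -1.26396699e-02, -2.43742132e+01,
       -5.66488900e-02,  1.73364719e-02,  1.62196143e-04]), 'eef_pos': array([200.49979837, 617.69886846, 235.61760631]), 'tool_rot': array([-0.69777537,  0.69906475, -0.11056056,  0.11042814]), 'force': array([-0.28718352,  0.01992395, -0.22369373]), 'moment': array([ 0.01526876,  0.05120573, -0.02126106]), 'width': 0.9970876346031791}
scene pot [([438.9, -279.9, -1.9], 0.84), ([631.7, 36.0, 25.8], 0.55)]
scene hatch [([578.0, 82.7, -2.4], 0.61)]
scene tray_seat [([583.6, 143.3, 26.6], 0.89)]
scene tray_handle [([560.5, -1.1, 87.7], 0.77), ([467.5, 352.4, 2.3], 0.51)]
scene tray_pointer [([632.4, 38.5, 29.5], 0.77), ([577.1, 85.3, -0.8], 0.25)]
scene mark [([619.0, -72.9, 16.7], 0.58), ([441.4, -280.2, 1.2], 0.27)]
scene jar [([584.6, -291.3, 1.2], 0.9
[... 667 characters left out ...]
9.4], 0.86)]
top tray_handle [([567.6, 1.8, 82.7], 0.88), ([728.6, -288.5, -0.1], 0.71), ([617.6, -71.7, 9.1], 0.44)]
top tray_pointer [([626.4, 37.7, 33.3], 0.89)]
top mark [([620.0, -72.0, 10.2], 0.42)]
top jar [([581.8, -291.1, 0.5], 0.62)]
top bottle [([460.8, 349.7, -0.3], 0.91), ([621.6, -72.7, 12.7], 0.63)]
{'fx': 505.9400694930965, 'fy': 505.9400694930965, 'cx': 280.0853717117706, 'cy': 210.84588736500842, 'R': [[0.0025885542464995914, -0.9999963990697134, 0.0007079791799009541], [-0.9971175237743923, -0.0026347860748501327, -0.07582678737994929], [0.07582837970665852, -0.0005096566942758722, -0.9971207535103843]], 't': [1.9360714046019325, 550.0221702460501, 1415.4577163354907]}
0.9
```

View pics/scene0.png

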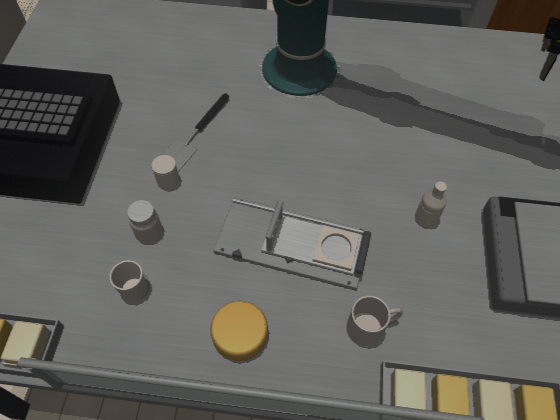

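View pics/top0.png

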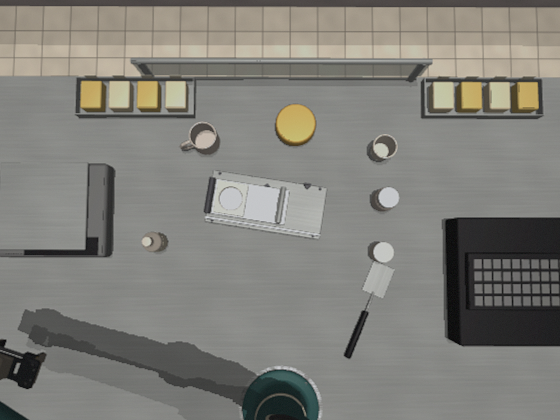

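The scene shows the pot at about (165,172) px, beside the spatula blade, and the tray closed at (310,240). In the top view the pot is at (382,252), the pointer at (267,186) and the mark at (307,186).

```bash
python3 - <<'E'
from rig import arm
import numpy as np
from scipy.spatial.transform import Rotation as R
s=arm.state();q=s["tool_rot"];M=R.from_quat([q[1],q[2],q[3],q[0]]).as_matrix()
print(M.round(3))
print(arm.camera_params("wrist"))
E
```

```text
[[ 0.951  0.     0.309]
 [-0.309  0.     0.951]
 [ 0.    -1.     0.   ]]
{'fx': 366.9327583641257, 'fy': 366.9327583641257, 'cx': 278.9926363668434, 'cy': 201.66956758296502, 'T_tool_cam': array([[ 1.14536263e-03,  9.61612516e-01,  2.74408559e-01,
        -7.82063433e+01],
       [ 1.40787488e-03, -2.74410018e-01,  9.61611751e-01,
        -1.47764457e+02],
       [ 9.99998353e-01, -7.15061243e-04, -1.66812909e-03,
        -7.45277878e-01],
       [ 0.00000000e+00,  0.00000000e+00,  0.00000000e+00,
         1.00000000e+00]])}
```

Call:
{"op": "play_rows", "data": {"deltas": [[0.035, -0.055, 0.01, 0, 0, 1], [0.07, -0.105, 0.02, 0, 0, 2], [0.1, -0.16, 0.03, 0, 0, 3.5], [0.135, -0.215, 0.04, 0, 0, 5], [0.17, -0.27, 0.05, 0, 0, 6.5], [0.2, -0.325, 0.06, 0, 0, 8], [0.235, -0.38, 0.063, 0, 0, 9.5], [0.27, -0.435, 0.063, 0, 0, 10.5], [0.3, -0.49, 0.063, 0, 0, 10.5], [0.33, -0.54, 0.063, 0, 0, 10.5]], "claw": -1, "squeeze": 25}}

```text
time_s: 2.15
eef_pos: [525.0, 87.6, 300.1]
tool_rot: [0.706, -0.705, 0.046, -0.046]
force: [1.0, 0.1, 0.0]
width: 0.994
```

Call:
{"op": "play_rows", "data": {"deltas": [[0.015, -0.045, 0, 0, 0, 0], [0.015, -0.045, 0, 0, 0, 0], [0.015, -0.045, 0, 0, 0, 0], [0.015, -0.045, 0, 0, 0, 0]]}}

```text
time_s: 2.65
eef_pos: [538.8, 46.1, 299.6]
tool_rot: [0.706, -0.705, 0.045, -0.045]
force: [-0.6, -0.4, 0.8]
width: 0.997
```

```bash
cat > h.py <<'E'
from rig import arm
import numpy as np, cv2
from scipy.spatial.transform import Rotation as R
def pose():
    s=arm.state();q=s["tool_rot"];T=np.eye(4);T[:3,:3]=R.from_quat([q[1],q[2],q[3],q[0]]).as_matrix();T[:3,3]=s["eef_pos"];return s,T
def snapw(name):
    s,T=pose(); p,d=arm.snapshot("wrist"); cv2.imwrite(f"pics/{name}.png",p[:,:,::-1]); c=arm.camera_params("wrist")
    W=T@np.array(c["T_tool_cam"]); np.savez(name+".npz",W=W,d=d,p=p,K=[c["fx"],c["fy"],c["cx"],c["cy"]])
    return s,T,p,d,W
def ray(name,u,v,z):
    f=np.load(name+".npz");fx,fy,cx,cy=f["K"];W=f["W"]
    r=W[:3,:3]@np.array([(u-cx)/fx,(v-cy)/fy,1]);o=W[:3,3];return o+r*(z-o[2])/r[2]
def proj(name,X):
    f=np.load(name+".npz");fx,fy,cx,cy=f["K"];W=f["W"];c=W[:3,:3].T@(np.array(X)-W[:3,3]);return fx*c[0]/c[2]+cx,fy*c[1]/c[2]+cy
def find(cam,qs):
    for q in qs:
        r=arm.mark_of(cam,q); print(cam,q,[([round(v,1) for v in k["location"]],round(k["p"],2)) for k in r[:3]])
E
python3 - <<'E'
from h import *
s,T,p,d,W=snapw("w1"); print(s["time_s"],T.round(3),s["force"],s["width"])
find("wrist",["hatch","tray_seat","tray_handle","tray_pointer","mark"])
E
```

```text
2.65 [[ 9.92000e-01 -0.00000e+00  1.27000e-01  5.38770e+02]
 [-1.27000e-01  1.00000e-03  9.92000e-01  4.60770e+01]
 [-0.00000e+00 -1.00000e+00  1.00000e-03  2.99554e+02]
 [ 0.00000e+00  0.00000e+00  0.00000e+00  1.00000e+00]] [-0.60088284 -0.41784802  0.77017694] 0.9966889519826764
wrist hatch [([572.6, 84.8, 3.5], 0.78), ([626.1, 36.7, 23.0], 0.73)]
wrist tray_seat [([583.9, 147.0, 30.2], 0.66)]
wrist tray_handle [([561.3, -1.4, 85.3], 0.57)]
wrist tray_pointer [([628.9, 34.8, 25.6], 0.97)]
wrist mark [([619.0, -72.3, 15.3], 0.45)]
```

View pics/w1.png

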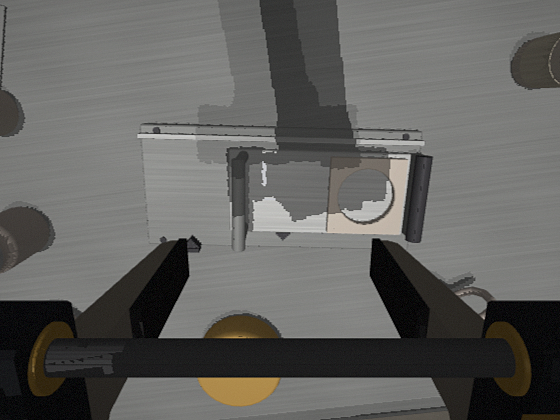

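The wrist view shows the pointer near (283,237), the mark clip near (194,243), the seat near (366,195) and the handle near (240,200). I'll zoom in.

```bash
python3 - <<'E'
from h import *
p=cv2.imread("pics/w1.png")
a=cv2.convertScaleAbs(cv2.resize(p[215:265,140:300],(800,250),interpolation=cv2.INTER_CUBIC),alpha=1.8)
b=cv2.convertScaleAbs(cv2.resize(p[115:265,300:440],(326,350),interpolation=cv2.INTER_CUBIC),alpha=1.5)
c=np.zeros((600,800,3),np.uint8);c[:250]=a;c[250:,:326]=b;
e=cv2.convertScaleAbs(cv2.resize(p[115:265,130:310],(420,350)),alpha=1.8);c[250:,340:760]=e
cv2.imwrite("pics/w1z.png",c)
for n,u,v,z in [("ptr",283,240,28),("mark",194,238,30),("seat",366,195,38)]: print(n,ray("w1",u,v,z))
E
```

```text
ptr [628.47474544  38.30815815  28.        ]
mark [611.18579457 -68.70991229  30.        ]
seat [581.57085395 140.67563665  38.        ]
```

View pics/w1z.png

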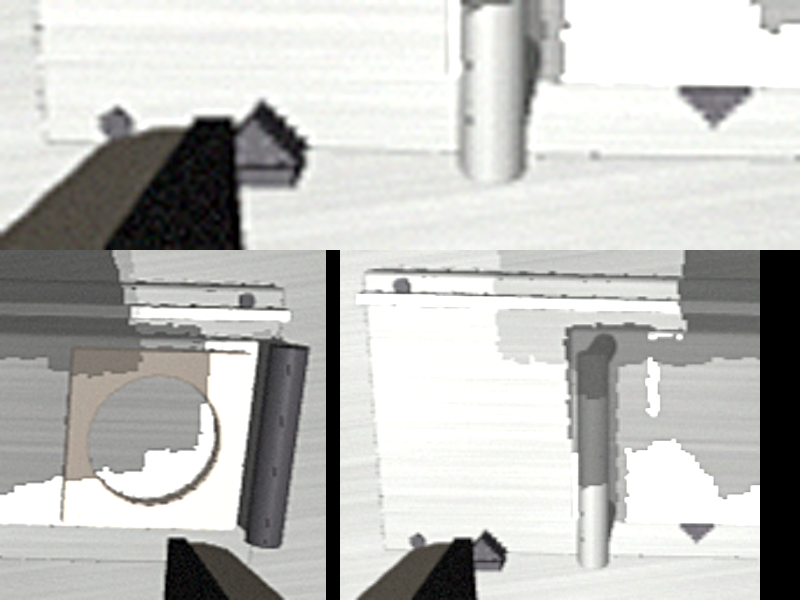

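```bash
python3 - <<'E'
from h import *
def az(a,b,z):
    A=ray("w1",*a,z);B=ray("w1",*b,z);d=A-B;print(A.round(1),B.round(1),np.degrees(np.arctan2(d[1],d[0])))
az((149,243),(259,246.4),16)
# left short edge of plate in crop e: scale 2.333: (365,300)->(385,548)
f=lambda x,y:(130+(x-340)/2.333,115+(y-250)/2.333)
A=ray("w1",*f(365,305),16);B=ray("w1",*f(385,545),16);d=B-A;print("short",np.degrees(np.arctan2(d[1],d[0]))-90)
# seat block left edge in crop b
g=lambda x,y:(300+x/2.333,115+(y-250)/2.333)
A=ray("w1",*g(73,348),38);B=ray("w1",*g(62,520),38);d=B-A;print("block",A,B,np.degrees(np.arctan2(d[1],d[0]))-90)
# seat rim circle: left 88,right 217,top 376,bottom 502(z38)
print("seat",ray("w1",*g(152.5,438),38))
pt=ray("w1",282.6,240.6,28);mk=ray("w1",192.6,235,29);print(pt,mk)
# tray far edge
az(f(600,521),f(750,523),28)
for yaw in (-97,-97.5,-98,-98.5):
    e=np.array([np.cos(np.radians(yaw)),np.sin(np.radians(yaw))]);n=np.array([-e[1],e[0]])
    o=pt[:2]-40*e-60*n
    print(yaw,"dist",(mk-pt)[:2]@e,"origin",o,"seat",o-55*e,"handle",o+88*e,"mark",o+(40+(mk-pt)[:2]@e)*e)
E
```

```text
[ 615.6 -130.5   16. ] [638.    6.6  16. ] -99.28082302781476
short -98.4866610004477
block [532.51700684 104.92280214  38.        ] [619.42346982  91.47376663  38.        ] -98.7969122106715
seat [582.17303544 139.90585891  38.        ]
[629.19347324  37.72312008  28.        ] [607.48435474 -69.94901417  29.        ]
[610.6 -10.4  28. ] [621.7  67.1  28. ] -98.18786569469214
-97 dist 109.51523850614348 origin [574.51547787  84.73712675] seat [581.21829176 139.32716509] handle [563.79097565  -2.6069346 ] mark [556.29415393 -63.66364784]
-97.5 dist 109.58459278931684 origin [574.92782924  85.21248607] seat [582.10676981 139.74195344] handle [563.44152433  -2.03466174] mark [555.40312193 -63.0923898 ]
-98 dist 109.6456017814753 origin [575.34431315  85.68422888] seat [582.9988337  140.14897267] handle [563.09708027  -1.45936116] mark [554.5176707  -62.50503219]
-98.5 dist 109.6982608365479 origin [575.76489788  86.15231928] seat [583.89441549 140.54819176] handle [562.7576697  -0.8810767] mark [553.6380861  -61.90163541]
```

Call:
{"op": "play_rows", "data": {"deltas": [[-0.015, -0.05, -0.01, 0, 0, 0], [-0.03, -0.1, -0.02, 0, 0, 0], [-0.045, -0.15, -0.035, 0, 0, -1], [-0.06, -0.2, -0.05, 0, 0, -1], [-0.075, -0.25, -0.06, 0, 0, -1], [-0.09, -0.29, -0.07, 0, 0, -1], [-0.1, -0.32, -0.07, 0, 0, -1], [-0.102, -0.326, -0.07, 0, 0, -1], [-0.102, -0.326, -0.07, 0, 0, -1]]}}

```text
time_s: 4.08
eef_pos: [437.6, -281.1, 229.6]
tool_rot: [0.705, -0.705, 0.052, -0.052]
force: [0.3, 0.5, 0.0]
width: 1.001
```

```bash
python3 - <<'E'
from h import *
s,T,p,d,W=snapw("w2"); print(s["time_s"],T.round(3),s["force"],s["width"])
find("wrist",["pot","jar","spatula"])
for k in arm.trace("wrist","pot")[:1]:
    m=k["mask"];v,u=np.nonzero(m);print(k["p"],u.min(),u.max(),v.min(),v.max())
    f=np.load("w2.npz");fx,fy,cx,cy=f["K"]
    ok=d[v,u]>0;v,u=v[ok],u[ok];z=d[v,u]
    P=(W[:3,:3]@np.array([(u-cx)/fx*z,(v-cy)/fy*z,z])).T+W[:3,3]
    top=P[abs(P[:,2]-70)<6];print(len(P),len(top),top.mean(0),top.min(0),top.max(0))
    pts=np.float32(top[:,:2]);c,r=cv2.minEnclosingCircle(pts);print(c,r)
E
```

```text
4.075 [[ 9.89000e-01  0.00000e+00  1.47000e-01  4.37564e+02]
 [-1.47000e-01  0.00000e+00  9.89000e-01 -2.81068e+02]
 [ 0.00000e+00 -1.00000e+00  0.00000e+00  2.29621e+02]
 [ 0.00000e+00  0.00000e+00  0.00000e+00  1.00000e+00]] [0.27415447 0.50207169 0.02623436] 1.0010974254892588
wrist pot [([432.8, -278.5, -4.4], 0.57)]
wrist jar [([584.3, -290.1, -2.1], 0.97)]
wrist spatula []
0.87 248 312 145 217
3654 3162 [ 433.45972628 -280.91535353   69.54401721] [ 406.23720073 -308.59183093   64.18910575] [ 461.83317013 -253.32390703   71.98093573]
(434.1853332519531, -281.1226501464844) 27.97125244140625
```

View pics/w2.png

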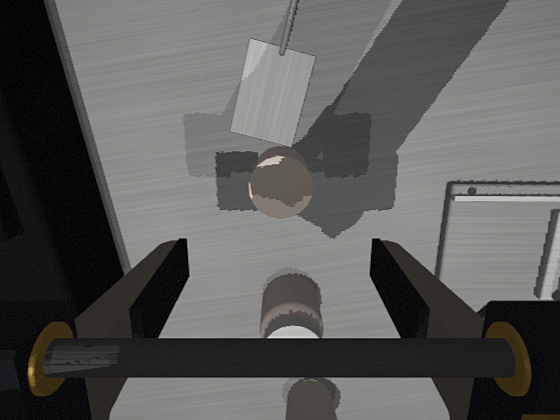

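Call:
{"op": "play_rows", "data": {"deltas": [[-0.0035, 0, -0.05, 0, 0, 0], [-0.0035, 0, -0.1, 0, 0, 0], [-0.0035, 0, -0.145, 0, 0, 0], [-0.0035, 0, -0.17, 0, 0, 0], [-0.0035, 0, -0.182, 0, 0, 0], [-0.0035, 0, -0.182, 0, 0, 0], [-0.0035, 0, -0.182, 0, 0, 0]]}}

```text
time_s: 5.2
eef_pos: [434.5, -282.0, 48.6]
tool_rot: [-0.705, 0.705, -0.052, 0.053]
force: [-0.1, 0.7, 0.5]
width: 0.996
```

Call:
{"op": "play_rows", "data": {"deltas": [[0, 0, 0, 0, 0, 0], [0, 0, 0, 0, 0, 0], [0, 0, 0, 0, 0, 0], [0, 0, 0, 0, 0, 0], [0, 0, 0, 0, 0, 0], [0, 0, 0, 0, 0, 0], [0, 0, 0, 0, 0, 0]], "claw": 1, "squeeze": 24}}

```text
time_s: 6.08
eef_pos: [433.7, -281.6, 47.7]
tool_rot: [0.705, -0.705, 0.052, -0.052]
force: [-0.7, 0.8, 4.7]
width: 0.607
```

Call:
{"op": "play_rows", "data": {"deltas": [[0, 0, 0.02, 0, 0, 0], [0, 0, 0.06, 0, 0, 0], [0, 0, 0.11, 0, 0, 0], [0.005, 0.015, 0.145, 0, 0, 0], [0.02, 0.055, 0.15, 0, 0, 0], [0.035, 0.1, 0.15, 0, 0, 0], [0.05, 0.145, 0.15, 0, 0, 0], [0.068, 0.19, 0.15, 0, 0, 0], [0.085, 0.24, 0.15, 0, 0, 0], [0.1, 0.285, 0.15, 0, 0, 0]]}}

```text
time_s: 7.32
eef_pos: [533.9, 4.9, 197.2]
tool_rot: [-0.705, 0.705, -0.052, 0.052]
force: [-0.1, 0.4, -0.7]
width: 0.602
```

Call:
{"op": "play_rows", "data": {"deltas": [[0.016, 0.045, 0, 0, 0, 0], [0.03, 0.09, 0, 0, 0, 0], [0.042, 0.12, 0, 0, 0, 0], [0.048, 0.134, -0.01, 0, 0, 0], [0.049, 0.136, -0.03, 0, 0, 0], [0.049, 0.1365, -0.06, 0, 0, 0], [0.049, 0.1365, -0.06, 0, 0, 0], [0.049, 0.1365, -0.06, 0, 0, 0]]}}

```text
time_s: 8.32
eef_pos: [582.8, 138.4, 137.7]
tool_rot: [-0.705, 0.705, -0.053, 0.053]
force: [0.4, 0.3, -1.3]
width: 0.6
```

```bash
python3 - <<'E'
from h import *
s,T,p,d,W=snapw("w3"); print(s["time_s"],T.round(3),s["force"],s["width"])
find("wrist",["pot","tray_seat"])
q,_=arm.snapshot("scene"); cv2.imwrite("pics/s3.png",cv2.resize(q[170:300,200:400,::-1],(800,520),interpolation=cv2.INTER_CUBIC))
find("scene",["pot","tray_seat"])
E
```

```text
8.325 [[ 9.89000e-01  0.00000e+00  1.49000e-01  5.82841e+02]
 [-1.49000e-01 -1.00000e-03  9.89000e-01  1.38379e+02]
 [ 0.00000e+00 -1.00000e+00 -1.00000e-03  1.37733e+02]
 [ 0.00000e+00  0.00000e+00  0.00000e+00  1.00000e+00]] [ 0.35843533  0.33276926 -1.25925112] 0.5998391108519993
wrist pot [([580.6, 136.6, 89.4], 0.75), ([628.4, 36.9, 26.5], 0.63), ([620.5, -73.9, 16.1], 0.24)]
wrist tray_seat [([583.6, 141.8, 27.2], 0.74)]
scene pot [([589.5, 138.0, 90.1], 0.63)]
scene tray_seat [([584.9, 141.8, 30.2], 0.81)]
```

View pics/w3.png

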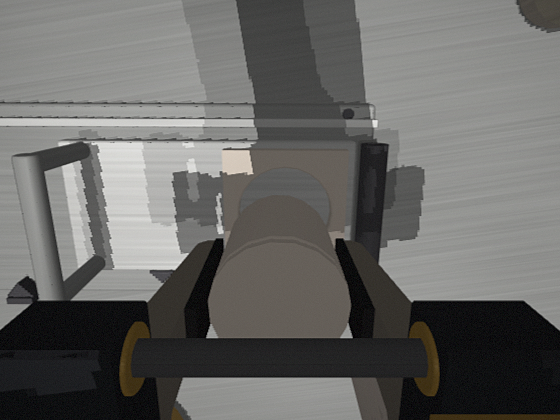

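View pics/s3.png

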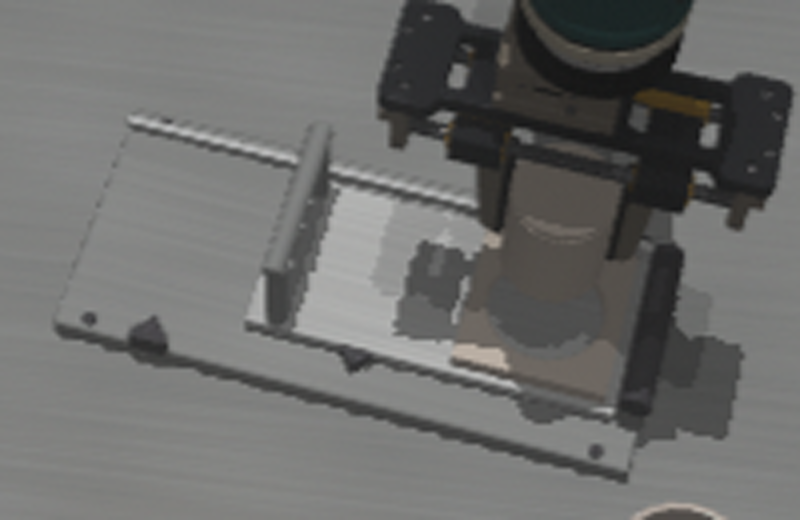

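```bash
python3 - <<'E'
from h import *
p=cv2.imread("pics/w3.png")
cv2.imwrite("pics/w3z.png",cv2.convertScaleAbs(cv2.resize(p[130:260,200:380],(798,576),interpolation=cv2.INTER_CUBIC),alpha=1.5))
# overlay predicted rim
q=cv2.resize(p[130:260,200:380],(798,576),interpolation=cv2.INTER_CUBIC);q=cv2.convertScaleAbs(q,alpha=1.5)
S=798/180
for c,z,r,col in [((582.8,140.2),38,33,(0,0,255)),((583.3,138.9),90,28,(0,255,0))]:
    for t in np.linspace(0,2*np.pi,90):
        u,v=proj("w3",(c[0]+r*np.cos(t),c[1]+r*np.sin(t),z)); cv2.circle(q,(int((u-200+.5)*S),int((v-130+.5)*S)),2,col,-1)
cv2.imwrite("pics/w3o.png",q)
E
```

```text
(no output)
```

View pics/w3o.png

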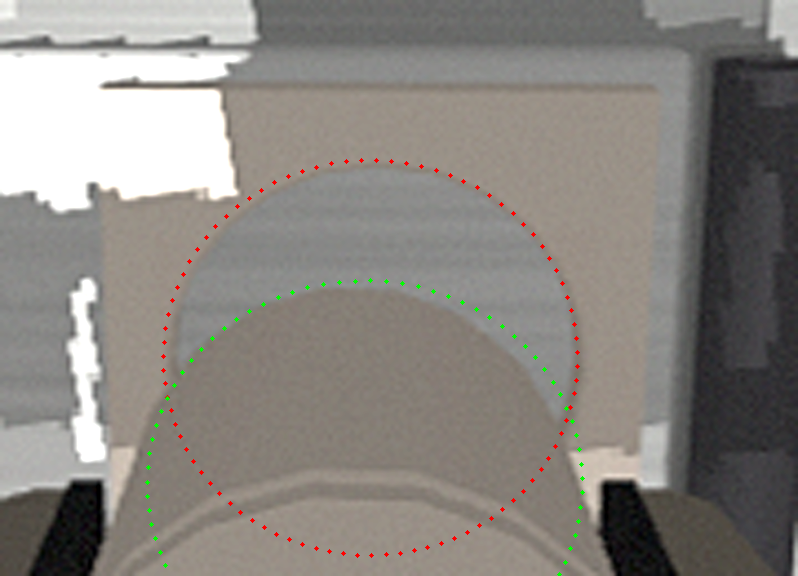

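The predicted rim (red) matches the seat. The pot needs about +2.5 mm in y, then I'll lower it.

Call:
{"op": "play_rows", "data": {"deltas": [[0, 0.002, -0.005, 0, 0, 0], [-0.0005, 0.0025, -0.02, 0, 0, 0], [-0.0005, 0.0025, -0.035, 0, 0, 0], [-0.0005, 0.0025, -0.045, 0, 0, 0], [-0.0005, 0.0025, -0.051, 0, 0, 0], [-0.0005, 0.0025, -0.055, 0, 0, 0], [-0.0005, 0.0025, -0.058, 0, 0, 0], [-0.0005, 0.0025, -0.06, 0, 0, 0], [-0.0005, 0.0025, -0.06, 0, 0, 0]]}}

```text
time_s: 9.75
eef_pos: [582.2, 142.3, 77.7]
tool_rot: [0.705, -0.705, 0.052, -0.052]
force: [0.2, 0.2, -1.8]
width: 0.605
```

Call:
{"op": "play_rows", "data": {"deltas": [[0, -0.0012, -0.0005, 0, 0, 0], [0, -0.0012, -0.001, 0, 0, 0], [0, -0.0012, -0.0015, 0, 0, 0], [0, -0.0012, -0.002, 0, 0, 0], [0, -0.0012, -0.002, 0, 0, 0]]}}

```text
time_s: 10.38
eef_pos: [582.2, 141.1, 75.8]
tool_rot: [0.705, -0.705, 0.052, -0.052]
force: [-0.4, -0.6, 0.9]
width: 0.606
```

Call:
{"op": "play_rows", "data": {"deltas": [[0, 0, -0.0003, 0, 0, 0], [0, 0, -0.0006, 0, 0, 0], [0, 0, -0.0006, 0, 0, 0]]}}

```text
time_s: 10.75
eef_pos: [582.2, 141.1, 75.7]
tool_rot: [0.705, -0.705, 0.052, -0.052]
force: [-3.6, -1.5, 6.8]
width: 0.604
```

```bash
python3 - <<'E'
from h import *
s,T,p,d,W=snapw("w4"); print(s["time_s"],T[:3,3],s["force"],s["width"])
cv2.imwrite("pics/w4z.png",cv2.convertScaleAbs(cv2.resize(p[100:420,140:440,::-1],(560,598),interpolation=cv2.INTER_CUBIC),alpha=1.5))
q,_=arm.snapshot("scene"); cv2.imwrite("pics/s4.png",cv2.resize(q[170:300,200:400,::-1],(800,520),interpolation=cv2.INTER_CUBIC))
E
```

```text
10.75 [582.21542933 141.09063179  75.71653521] [-3.5976527  -1.54480059  6.77402369] 0.6040559683369712
```

View pics/w4z.png

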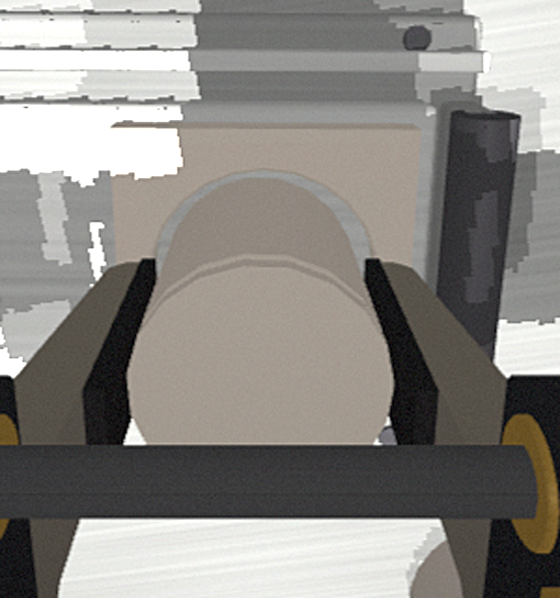

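View pics/s4.png

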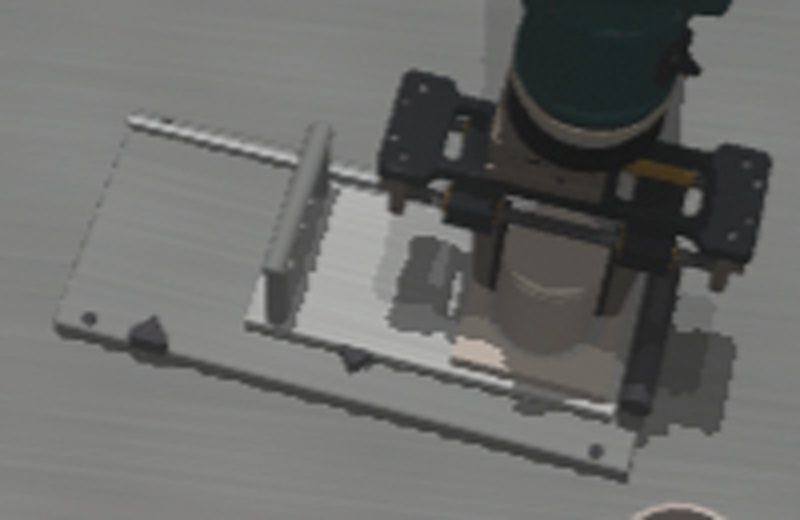

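The pot sits inside the seat with contact felt, so I'll open partly (the rear stop is close) and lift.

Call:
{"op": "play_rows", "data": {"deltas": [[0, 0, 0, 0, 0, 0], [0, 0, 0, 0, 0, 0], [0, 0, 0, 0, 0, 0], [0, 0, 0, 0, 0, 0]], "claw": -0.5}}

```text
time_s: 11.35
eef_pos: [582.1, 141.1, 74.8]
tool_rot: [-0.705, 0.705, -0.052, 0.052]
force: [-0.4, 0.7, -0.3]
width: 0.751
```

Call:
{"op": "play_rows", "data": {"deltas": [[0, 0, 0.01, 0, 0, 0], [0, 0, 0.03, 0, 0, 0], [0, 0, 0.07, 0, 0, 0], [0, 0, 0.12, 0, 0, 0], [0, 0, 0.145, 0, 0, 0], [-0.006, -0.04, 0.145, 0, 0, 0], [-0.014, -0.095, 0.145, 0, 0, 0], [-0.019, -0.13, 0.145, 0, 0, 0], [-0.02, -0.142, 0.145, 0, 0, 0], [-0.02, -0.142, 0.145, 0, 0, 0]]}}

```text
time_s: 12.6
eef_pos: [562.6, -0.6, 220.9]
tool_rot: [0.705, -0.705, 0.052, -0.053]
force: [-0.1, -0.7, 0.1]
width: 0.752
```

```bash
python3 - <<'E'
from h import *
s,T,p,d,W=snapw("w5"); print(s["time_s"],T[:3,3],s["force"],s["width"])
find("wrist",["pot","tray_seat","tray_handle","tray_pointer","mark"])
E
```

```text
12.6 [562.55318829  -0.61693613 220.86809379] [-0.12151172 -0.7093807   0.11073261] 0.7519631212089611
wrist pot [([582.3, 141.0, 25.9], 0.64)]
wrist tray_seat []
wrist tray_handle [([557.9, 2.7, 81.8], 0.86), ([573.2, 86.0, 0.9], 0.34)]
wrist tray_pointer [([627.8, 38.4, 24.9], 0.85)]
wrist mark [([618.9, -71.6, 17.0], 0.71)]
```

View pics/w5.png

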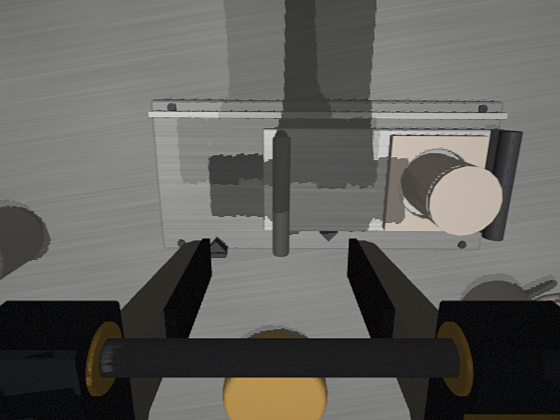

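The pot stands upright in the seat (about 435,190 px). The handle bar runs from (281,135) to (281,254), the pointer is at (329,240) and the mark's tip at (217,237).

```bash
python3 - <<'E'
from h import *
p=cv2.imread("pics/w5.png")
cv2.imwrite("pics/w5z.png",cv2.convertScaleAbs(cv2.resize(p[215:265,190:350],(800,250),interpolation=cv2.INTER_CUBIC),alpha=2))
for v in (150,200,240): print(v,ray("w5",281.5,v,90))
E
```

```text
150 [523.62261805   6.21020199  90.        ]
200 [5.62617633e+02 4.01856390e-01 9.00000000e+01]
240 [596.07291132  -4.58134005  90.        ]
```

View pics/w5z.png

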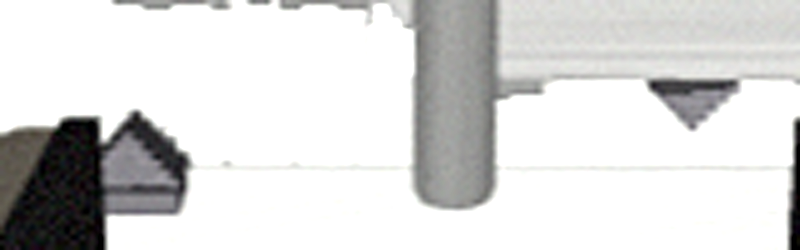

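```bash
python3 - <<'E'
from h import *
e=lambda a:np.array([np.cos(np.radians(a)),np.sin(np.radians(a))])
pt=ray("w5",328.2,240.8,29)
for z,v,u in ((28,240.2,216.6),(30,240.2,216.6),(16,237,217.4)):
  mk=ray("w5",u,v,z)
  print(pt,mk,[(mk-pt)[:2]@e(a) for a in (-97.8,-98.3,-98.8)])
# mark sides: right edge top u ~ 190+185/5
# light-top right-bottom corner (185,185)
c=ray("w5",227,252,30);print("clip right-back corner",c,[(c-pt)[:2]@e(a)+10 for a in (-97.8,-98.3,-98.8)])
E
```

```text
[628.19565705  37.89753334  29.        ] [611.42256694 -71.78710375  28.        ] [np.float64(110.94618685033582), np.float64(110.95707662728123), np.float64(110.95951659325367)]
[628.19565705  37.89753334  29.        ] [610.67890689 -71.30543025  30.        ] [np.float64(110.56989612193092), np.float64(110.58780021892987), np.float64(110.59728262678408)]
[628.19565705  37.89753334  29.        ] [612.54386898 -73.17449484  16.        ] [np.float64(112.16856343586569), np.float64(112.1680689950977), np.float64(112.15903252159937)]
clip right-back corner [624.64065681 -63.50271329  30.        ] [np.float64(110.9445442657856), np.float64(110.85134538877797), np.float64(110.75046629135713)]
```

Call:
{"op": "play_rows", "data": {"deltas": [[0, 0, -0.04, 0, 0, 0], [0, 0, -0.085, 0, 0, 0], [0, 0, -0.115, 0, 0, 0], [0, 0, -0.13, 0, 0, 0], [0, 0, -0.133, 0, 0, 0], [0, 0, -0.133, 0, 0, 0]]}}

```text
time_s: 13.65
eef_pos: [562.9, -0.8, 87.8]
tool_rot: [0.705, -0.705, 0.052, -0.053]
force: [0.6, 0.8, -0.2]
width: 0.751
```

Call:
{"op": "play_rows", "data": {"deltas": [[0, 0, 0, 0, 0, 0], [0, 0, 0, 0, 0, 0], [0, 0, 0, 0, 0, 0], [0, 0, 0, 0, 0, 0], [0, 0, 0, 0, 0, 0], [0, 0, 0, 0, 0, 0], [0, 0, 0, 0, 0, 0], [0, 0, 0, 0, 0, 0]], "claw": 1, "squeeze": 40}}

```text
time_s: 14.65
eef_pos: [562.3, 0.0, 87.0]
tool_rot: [0.706, -0.705, 0.052, -0.052]
force: [0.3, 4.6, 0.3]
width: 0.139
```

Call:
{"op": "play_rows", "data": {"deltas": [[-0.0003, -0.002, 0, 0, 0, 0], [-0.0009, -0.006, 0, 0, 0, 0], [-0.0017, -0.012, 0, 0, 0, 0], [-0.0028, -0.019, 0, 0, 0, 0], [-0.0038, -0.026, 0, 0, 0, 0], [-0.0048, -0.033, 0, 0, 0, 0], [-0.0058, -0.04, 0, 0, 0, 0], [-0.0068, -0.047, 0, 0, 0, 0], [-0.0079, -0.054, 0, 0, 0, 0], [-0.0089, -0.061, 0, 0, 0, 0]]}}

```text
time_s: 15.9
eef_pos: [552.7, -61.7, 87.0]
tool_rot: [0.706, -0.705, 0.053, -0.052]
force: [0.4, 7.3, 1.0]
width: 0.145
```

Call:
{"op": "play_rows", "data": {"deltas": [[-0.001, -0.007, 0, 0, 0, 0], [-0.002, -0.014, 0, 0, 0, 0], [-0.0031, -0.021, 0, 0, 0, 0], [-0.004, -0.027, 0, 0, 0, 0], [-0.0047, -0.032, 0, 0, 0, 0], [-0.0053, -0.036, 0, 0, 0, 0], [-0.0056, -0.0385, 0, 0, 0, 0], [-0.0058, -0.04, 0, 0, 0, 0], [-0.0058, -0.04, 0, 0, 0, 0], [-0.0058, -0.04, 0, 0, 0, 0]]}}

```text
time_s: 17.15
eef_pos: [546.6, -101.2, 87.0]
tool_rot: [0.706, -0.705, 0.053, -0.052]
force: [-0.6, 6.4, 2.6]
width: 0.14
```

```bash
python3 - <<'E'
from h import *
s,T,p,d,W=snapw("w6"); print(s["time_s"],T[:3,3],s["force"],s["width"])
find("wrist",["pot","tray_pointer","mark"])
for c in("scene","top"):
  q,_=arm.snapshot(c); cv2.imwrite(f"pics/{c}6.png",q[:,:,::-1]); find(c,["pot","tray_pointer","mark"])
q=cv2.imread("pics/scene6.png");cv2.imwrite("pics/s6z.png",cv2.resize(q[170:300,200:400],(800,520),interpolation=cv2.INTER_CUBIC))
E
```

```text
17.15 [ 546.61413481 -101.1705567    86.96511629] [-0.63046204  6.44307763  2.59027167] 0.1399875294664698
wrist pot [([561.9, 36.5, 25.6], 0.83)]
wrist tray_pointer []
wrist mark []
scene pot [([569.7, 38.3, 29.5], 0.85)]
scene tray_pointer [([615.2, -64.7, 26.6], 0.64)]
scene mark [([620.1, -73.9, 19.0], 0.45)]
top pot [([569.5, 40.5, 27.6], 0.85)]
top tray_pointer [([610.0, -65.0, 31.5], 0.89), ([569.5, 36.7, 27.8], 0.72)]
top mark [([623.0, -72.0, 8.8], 0.35)]
```

View pics/w6.png

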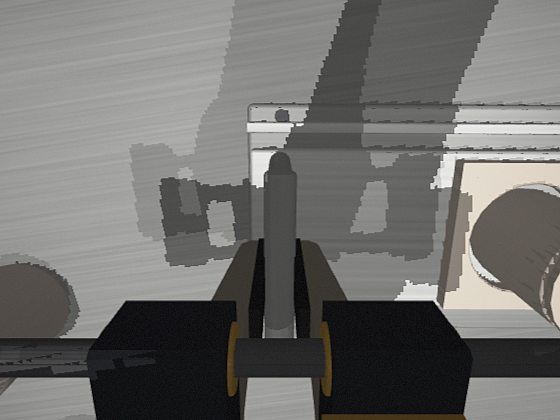

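View pics/s6z.png

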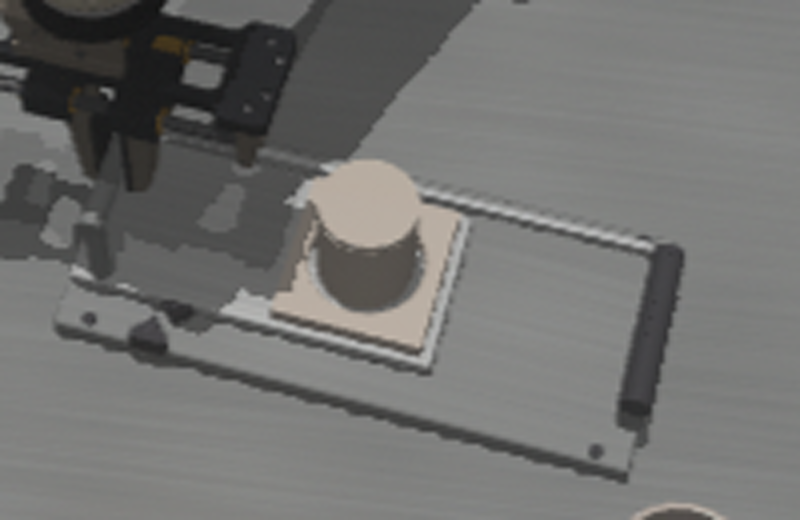

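The pot is still upright and seated. In the scene crop the pointer is at (178,320), just short of the mark tip at (150,316), so I'll measure the remaining distance.

```bash
cat >> h.py <<'E'
def rayc(cam,u,v,z):
    c=arm.camera_params(cam);Rm=np.array(c["R"]);t=np.array(c["t"]);o=-Rm.T@t
    r=Rm.T@np.array([(u-c["cx"])/c["fx"],(v-c["cy"])/c["fy"],1]);return o+r*(z-o[2])/r[2]
E
python3 - <<'E'
from h import *
for c,b in(("scene",(212,232,50,30)),("top",(285,170,50,30))):
    q=cv2.imread(f"pics/{c}6.png");x,y,w,h=b
    cv2.imwrite(f"pics/{c}6c.png",cv2.convertScaleAbs(cv2.resize(q[y:y+h,x:x+w],(w*12,h*12),interpolation=cv2.INTER_CUBIC),alpha=1.8))
a=cv2.imread("pics/scene6c.png");b=cv2.imread("pics/top6c.png");cv2.imwrite("pics/z6.png",np.vstack([a,b])[:, :])
E
```

```text
(no output)
```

View pics/scene6c.png

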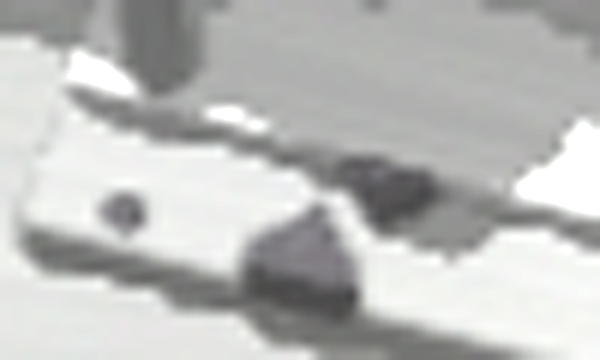

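View pics/top6c.png

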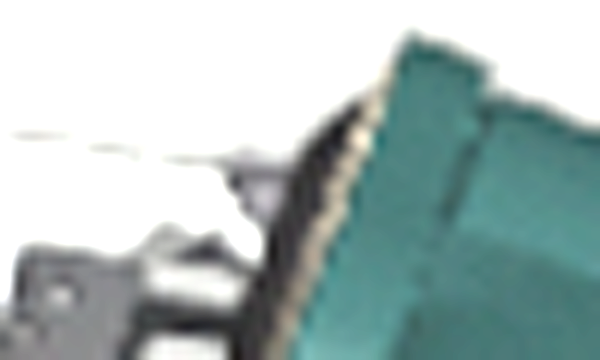

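```bash
python3 - <<'E'
from h import *
a=np.radians(-98.3);e=np.array([np.cos(a),np.sin(a)])
P=rayc("scene",212+390/12-.5,232+220/12-.5,28)
for u,v in((318,207),):
    M=rayc("scene",212+u/12-.5,232+v/12-.5,30);print(P,M,(M-P)[:2]@e)
# same method on closed picture
q=cv2.imread("pics/scene0.png")
cv2.imwrite("pics/s0c.png",cv2.convertScaleAbs(cv2.resize(q[232:272,212:302],(792,352),interpolation=cv2.INTER_CUBIC),alpha=1.8))
E
```

```text
[617.53951322 -60.69145467  28.        ] [617.58158224 -74.02402922  30.        ] 13.186853430453322
```

View pics/s0c.png

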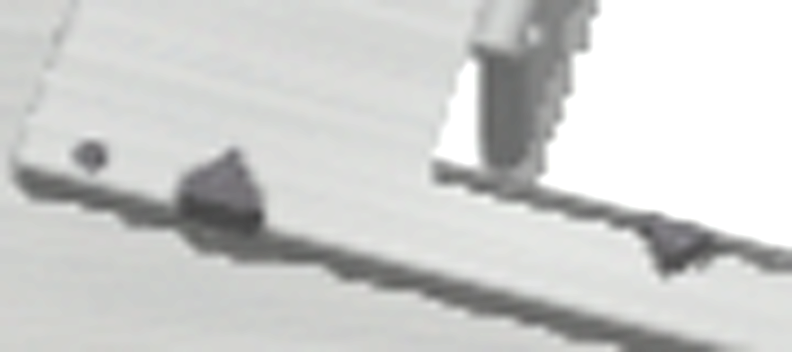

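```bash
python3 - <<'E'
from h import *
a=np.radians(-98.3);e=np.array([np.cos(a),np.sin(a)])
P=rayc("scene",212+668/8.8-.5,232+272/8.8-.5,28);M=rayc("scene",212+235/8.8-.5,232+152/8.8-.5,30);print(P,M,(M-P)[:2]@e)
P=rayc("scene",212+382/12-.5,232+220/12-.5,28);print(P,(M-P)[:2]@e)
E
```

```text
[636.12861812  38.2434369   28.        ] [617.58028279 -73.56595099  30.        ] 113.31583999859994
[617.72651603 -62.15557376  28.        ] 11.311972205575838
```

Call:
{"op": "play_rows", "data": {"deltas": [[-0.0002, -0.0015, 0, 0, 0, 0], [-0.0005, -0.0035, 0, 0, 0, 0], [-0.0008, -0.0055, 0, 0, 0, 0], [-0.001, -0.0073, 0, 0, 0, 0], [-0.0012, -0.0084, 0, 0, 0, 0], [-0.0012, -0.0084, 0, 0, 0, 0], [-0.0012, -0.0084, 0, 0, 0, 0], [-0.0012, -0.0084, 0, 0, 0, 0]]}}

```text
time_s: 18.75
eef_pos: [545.3, -109.4, 87.0]
tool_rot: [0.706, -0.705, 0.053, -0.051]
force: [-1.0, 7.7, 2.8]
width: 0.139
```

```bash
python3 - <<'E'
from h import *
s,T,p,d,W=snapw("w7"); print(s["time_s"],T[:3,3],s["force"],s["width"])
q,_=arm.snapshot("scene"); q=q[:,:,::-1].copy();cv2.imwrite("pics/scene7.png",q); find("scene",["pot","tray_pointer","mark","tray_seat"])
q2,_=arm.snapshot("top");cv2.imwrite("pics/top7.png",q2[:,:,::-1]);find("top",["pot","tray_pointer","tray_seat"])
cv2.imwrite("pics/s7c.png",cv2.convertScaleAbs(cv2.resize(q[232:272,212:302],(792,352),interpolation=cv2.INTER_CUBIC),alpha=2.2))
# predicted pull from TCP
e=np.array([np.cos(np.radians(-98.3)),np.sin(np.radians(-98.3))]);print((T[:2,3]-np.array([562.3,0]))@e)
E
```

```text
18.75 [ 545.32547466 -109.37763701   86.95097773] [-0.98970412  7.66667151  2.82728438] 0.1388234707639848
scene pot [([570.7, 27.6, 31.4], 0.77)]
scene tray_pointer []
scene mark [([622.3, -70.8, 18.6], 0.64)]
scene tray_seat [([571.2, 34.0, 29.2], 0.95)]
top pot [([569.2, 31.0, 31.4], 0.94)]
top tray_pointer [([608.6, -74.1, 30.1], 0.64)]
top tray_seat [([566.8, 28.0, 28.9], 0.95)]
110.68237055681065
```

View pics/s7c.png

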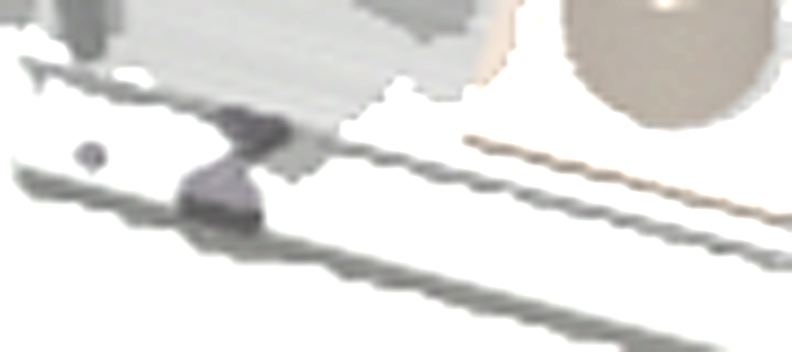

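View pics/w7.png

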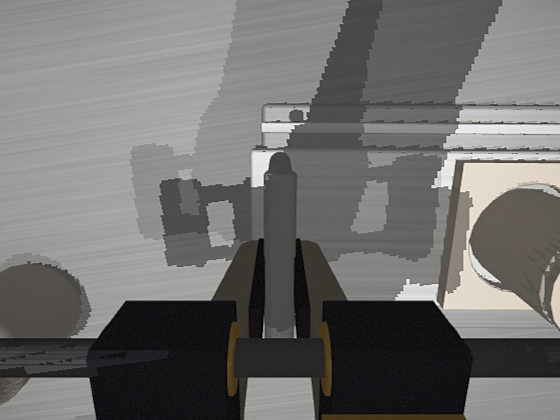

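View pics/top7.png

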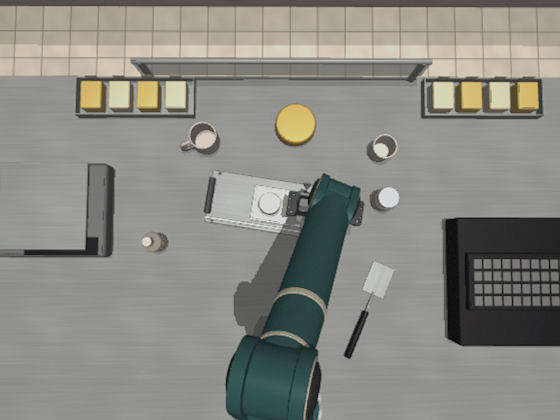

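Pointer and mark almost meet. To settle the pull distance to about 1 mm, I'll fit the known hatch geometry to the closed-tray wrist picture and to the current scene picture.

```bash
python3 - <<'E'
from h import *
p=cv2.imread("pics/w5.png")
g=np.clip(255*(p/255.)**0.5,0,255).astype(np.uint8)
cv2.imwrite("pics/w5l.png",cv2.resize(g[90:270,140:340],(800,720)[:2] if False else (660,594),interpolation=cv2.INTER_CUBIC))
cv2.imwrite("pics/w5r.png",cv2.resize(g[90:270,330:530],(660,594),interpolation=cv2.INTER_CUBIC))
for n in("scene0","scene7"):
  q=cv2.imread(f"pics/{n}.png");q=np.clip(255*(q/255.)**0.6,0,255).astype(np.uint8)
  cv2.imwrite(f"pics/{n}g.png",cv2.resize(q[195:290,212:377],(792,456),interpolation=cv2.INTER_CUBIC))
E
```

```text
(no output)
```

View pics/w5l.png

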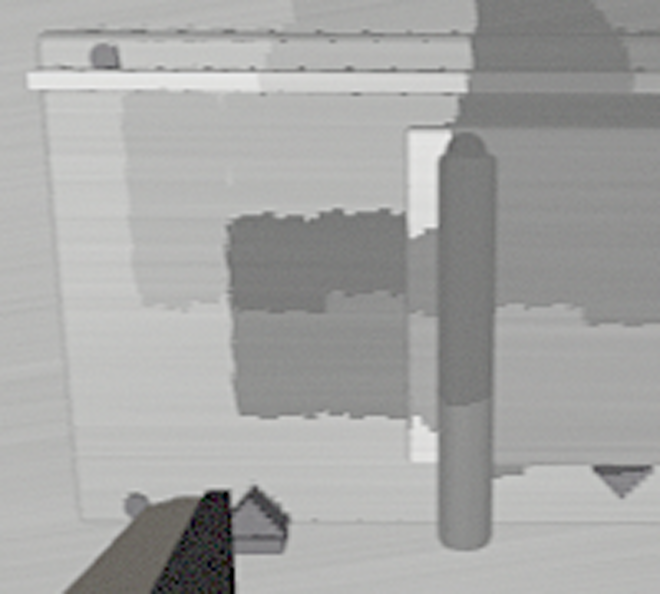

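View pics/w5r.png

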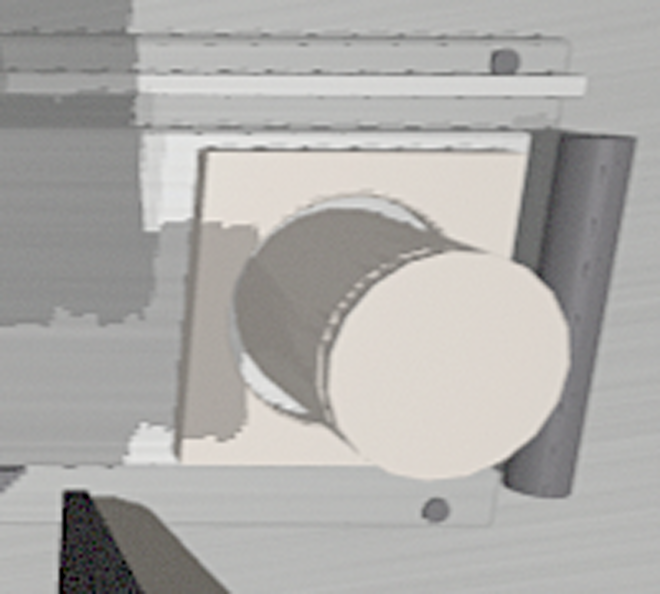

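View pics/scene7g.png

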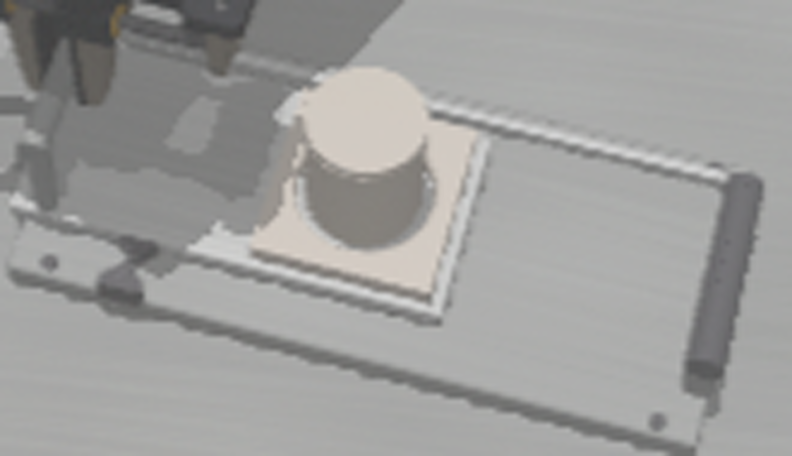

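View pics/scene0g.png

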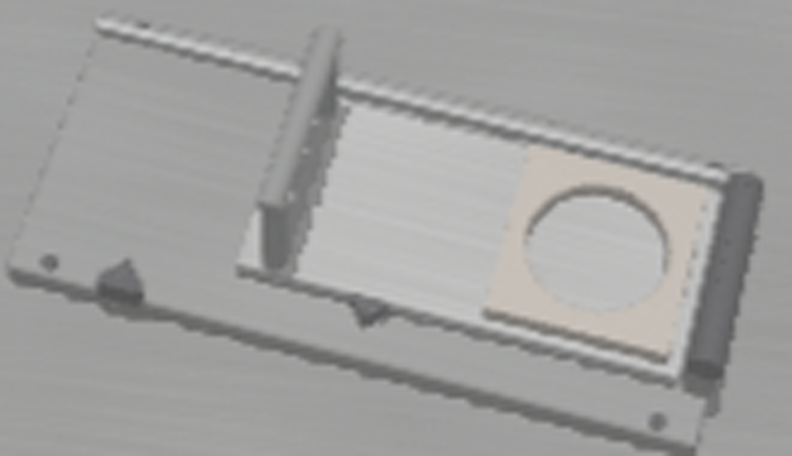

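```bash
python3 - <<'E'
from h import *
f=np.load("w5.npz");fx,fy,cx,cy=f["K"];K=np.array([[fx,0,cx],[0,fy,cy],[0,0,1]])
L=lambda x,y:(140+x/3.3-.35,90+y/3.3-.35);Rr=lambda x,y:(330+x/3.3-.35,90+y/3.3-.35)
F=[((210,-75,16),L(39,34)),((210,75,16),L(80,520)),((-120,75,16),Rr(494,524)),((-120,-75,16),Rr(571,39)),
((105,-50,28),L(406,128)),((105,50,28),L(410,462)),((40,60,28),L(622,497)),((-12,-45,38),Rr(203,150)),((-98,-45,38),Rr(527,152)),((-12,45,38),Rr(181,461))]
O=np.float64([a for a,_ in F]);I=np.float64([b for _,b in F])
ok,rv,tv,inl=cv2.solvePnPRansac(O,I,K,None,reprojectionError=2,iterationsCount=2000)
rv,tv=cv2.solvePnPRefineLM(O[inl[:,0]],I[inl[:,0]],K,None,rv,tv)
pr=cv2.projectPoints(O,rv,tv,K,None)[0][:,0];print((pr-I).round(2).tolist(),inl.ravel())
Rm=cv2.Rodrigues(rv)[0];o=-(Rm.T@tv)[:,0]
def back(px,z):
    r=Rm.T@np.linalg.inv(K)@np.array([*px,1]);return (o+r*(z-o[2])/r[2]).round(2)
print("ptr28",back(L(622,497),28))
for n,px in(("lighttip",L(252,506)),("darktip",L(254,487))): print(n,back(px,30),back(px,28),back(px,16))
print("corner rb top",back(L(286,541),30),"low",back(L(286,552),16),"shoulder",back(L(288,520),16),back(L(286,530),30))
c=np.linalg.inv(f["W"]);H=f["W"][:3,:3]@Rm;print("yaw",np.degrees(np.arctan2(H[1,0],H[0,0])),H[2],"origin",f["W"][:3,:3]@tv[:,0]+f["W"][:3,3])
E
```

```text
[[-0.15, -0.25], [0.55, 0.68], [-0.19, 0.96], [0.92, -0.57], [0.12, -0.21], [-0.21, 0.3], [0.21, -0.67], [0.95, 0.13], [-1.63, -0.12], [-0.52, -0.12]] [0 1 2 3 4 5 6 7 8 9]
ptr28 [40.19 60.72 28.  ]
lighttip [152.92  63.42  30.  ] [153.29  64.24  28.  ] [155.54  69.17  16.  ]
darktip [152.04  57.23  30.  ] [152.41  58.01  28.  ] [154.63  62.73  16.  ]
corner rb top [142.97  74.91  30.  ] low [145.33  84.95  16.  ] shoulder [144.3   73.89  16.  ] [142.84  71.26  30.  ]
yaw -98.76497349744889 [-0.00408594  0.00185156  0.99998994] origin [575.86679121  87.37458955  -3.87886419]
```

```bash
python3 - <<'E'
from h import *
L=lambda x,y:(140+x/3.3-.35,90+y/3.3-.35);Rr=lambda x,y:(330+x/3.3-.35,90+y/3.3-.35)
r=lambda px,z:ray("w5",*px,z)[:2]
print("len",np.linalg.norm(r(L(39,34),16)-r(Rr(571,39),16)),np.linalg.norm(r(L(80,520),16)-r(Rr(494,524),16)))
print("wid",np.linalg.norm(r(L(39,34),16)-r(L(80,520),16)),np.linalg.norm(r(Rr(571,39),16)-r(Rr(494,524),16)))
print("tray w",np.linalg.norm(r(L(406,128),28)-r(L(410,462),28)))
# ratio approach: far plate edge, corner-to-point fractions along e
A=r(L(80,520),16);B=r(Rr(494,524),16);e=(A-B)/np.linalg.norm(A-B);s=330/np.linalg.norm(A-B)
print(np.degrees(np.arctan2(e[1],e[0])))
for n,px,z in(("ptr",L(622,497),28),("tip",L(252,506),30),("tip16",L(254,487),16),("corner",L(286,541),30),("trayfront",L(410,462),28)):
    print(n,(r(px,z)-B)@e*s-120)
# scene7/scene0 geometry
f=lambda x,y:(212+x/4.8-.4,195+y/4.8-.4)
A=rayc("scene",*f(12,267),16)[:2];B=rayc("scene",*f(697,440),16)[:2];print("scene len",np.linalg.norm(A-B));e=(A-B)/np.linalg.norm(A-B);s=330/np.linalg.norm(A-B)
for n,px,z in(("ptr0",f(364,327),28),("mark tip",f(126,259),30),("mark Lbot",f(98,296),16),("mark Rbot",f(143,304),16),("mark Ltop",f(99,282),30),("mark Rtop",f(143,290),30),("tray front far 0",f(240,271),28),("tray rear far 0",f(676,380),28),("tray rear far 7",f(437,317),28),("block far-rear 0",f(666,353),38),("block far-rear 7",f(431,292),38),("blk fl 0",f(486,311),38),("blk fl 7",f(253,248),38)):
    X=rayc("scene",*px,z)[:2]-B; print(n,X@e*s-120, X@np.array([-e[1],e[0]])*s)
E
```

```text
len 325.3889726617909 327.0739162768482
wid 147.0914722240529 147.04929537112218
tray w 98.29013244578819
-98.81001189982184
ptr 40.346198307640805
tip 152.70472415708832
tip16 154.3853863288258
corner 142.8034511841085
trayfront 104.77785087790173
scene len 324.6616561971699
ptr0 39.85484636567429 -8.48832026881867
mark tip 156.22231143200304 -11.661226822399648
mark Lbot 165.99333134229545 3.6555542809991968
mark Rbot 144.3275408931156 1.9625836498321234
mark Ltop 164.6451605392382 3.2636637230318226
mark Rtop 143.63933323662627 1.725011547576215
tray front far 0 103.3185307877198 -21.00199138578387
tray rear far 0 -104.57493974330274 -20.914542765161205
tray rear far 7 8.562485719289242 -22.58962187967781
block far-rear 0 -97.26858979320113 -27.9171021119811
block far-rear 7 13.561492188367225 -29.248801050687117
blk fl 0 -13.208791542802501 -26.572827944728974
blk fl 7 99.19297399131597 -29.163562464874882
```

```bash
python3 - <<'E'
from h import *
p=cv2.imread("pics/w7.png");g=np.clip(255*(p/255.)**0.5,0,255).astype(np.uint8)
cv2.imwrite("pics/w7z.png",cv2.resize(g[90:190,230:330],(600,600),interpolation=cv2.INTER_CUBIC))
q=cv2.imread("pics/scene7.png");g=np.clip(255*(q/255.)**0.6,0,255).astype(np.uint8)
cv2.imwrite("pics/s7z.png",cv2.resize(g[235:265,212:262],(800,480),interpolation=cv2.INTER_CUBIC))
E
```

```text
(no output)
```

View pics/w7z.png

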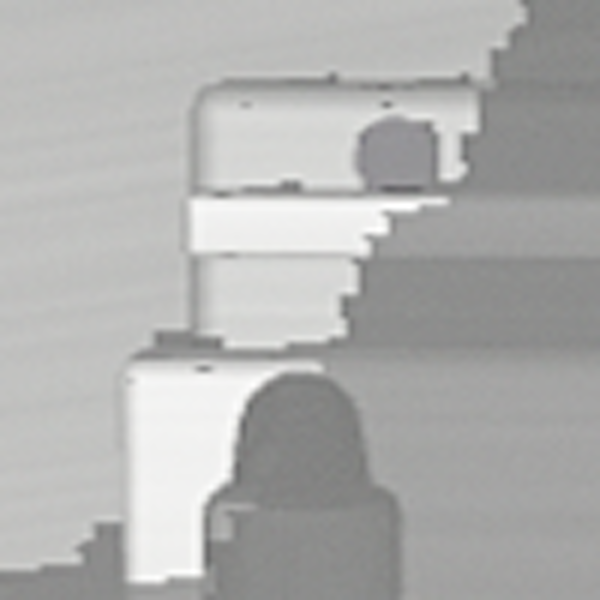

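View pics/s7z.png

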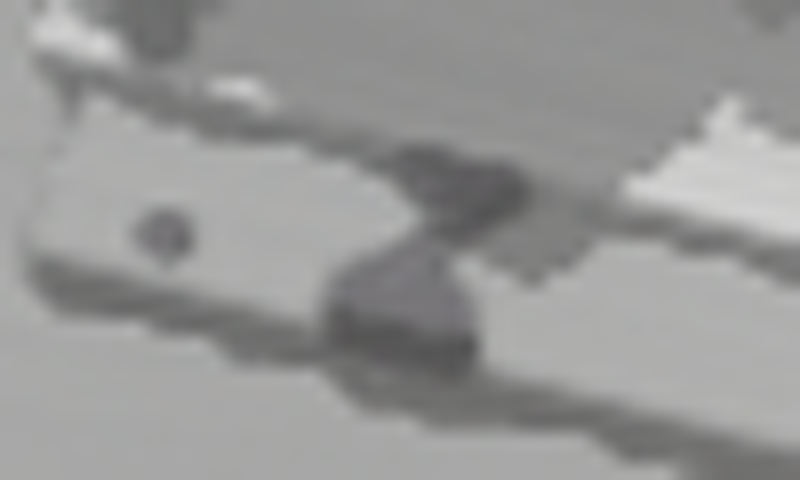

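```bash
python3 - <<'E'
from h import *
a=ray("w7",230+128/6-.4,90+420/6-.4,28)[:2];b=ray("w7",230+192/6-.4,90+150/6-.4,16)[:2]
for y in(-98.3,-98.7,-99):
    e=np.array([np.cos(np.radians(y)),np.sin(np.radians(y))]);print(y,(a-b)@e, "pull",105+(a-b)@e)
f=lambda x,y:(212+x/16-.47,235+y/16-.47)
A=rayc("scene",*f(25,260),16)[:2]
e=np.array([np.cos(np.radians(-98.7)),np.sin(np.radians(-98.7))])
for n,x,y,z in(("pL",390,150,28),("pR",525,190,28),("pTip",450,240,28),("mtip",430,238,30),("mL",328,300,30),("mR",476,325,30),("mLb",328,335,16),("mRb",476,368,16)):
    print(n,(rayc("scene",*f(x,y),z)[:2]-A)@e)
E
```

```text
-98.3 5.92604234382985 pull 110.92604234382985
-98.7 5.756001802937055 pull 110.75600180293705
-99 5.6282868395388705 pull 110.62828683953887
pL -46.29207323640615
pR -66.29004573944353
pTip -58.69539911421587
mtip -56.3727074170213
mL -45.87012875825445
mR -66.62627822915873
mLb -44.412186167509454
mRb -65.77256276522895
```

Current pull is 110.8 mm by two checks. The mark is at about 112.5 mm (wrist picture scaled to the known plate length), so I'll pull 1.8 mm more.

Call:
{"op": "play_rows", "data": {"deltas": [[-0.0001, -0.0008, 0, 0, 0, 0], [-0.0003, -0.0018, 0, 0, 0, 0], [-0.0003, -0.0018, 0, 0, 0, 0], [-0.0003, -0.0018, 0, 0, 0, 0], [-0.0003, -0.0018, 0, 0, 0, 0], [-0.0003, -0.0018, 0, 0, 0, 0]]}}

```text
time_s: 20.0
eef_pos: [545.1, -111.1, 86.9]
tool_rot: [0.706, -0.704, 0.053, -0.051]
force: [-1.4, 6.9, 2.0]
width: 0.142
```

```bash
python3 - <<'E'
from h import *
s,T,p,d,W=snapw("w8"); print(s["time_s"],T[:3,3],s["force"],s["width"],abs(s["qd"]).max())
e=np.array([np.cos(np.radians(-98.5)),np.sin(np.radians(-98.5))]);print((T[:2,3]-np.array([562.3,0]))@e)
q,_=arm.snapshot("scene"); q=q[:,:,::-1].copy();cv2.imwrite("pics/scene8.png",q); find("scene",["pot","tray_seat","tray_pointer","mark"])
g=np.clip(255*(q/255.)**0.6,0,255).astype(np.uint8)
cv2.imwrite("pics/s8z.png",cv2.resize(g[235:265,212:262],(800,480),interpolation=cv2.INTER_CUBIC))
g=np.clip(255*(p[:,:,::-1]/255.)**0.5,0,255).astype(np.uint8)
cv2.imwrite("pics/w8z.png",cv2.resize(g[90:190,230:330],(600,600),interpolation=cv2.INTER_CUBIC))
E
```

```text
20.0 [ 545.06422734 -111.08464724   86.94829692] [-1.41813206  6.85850859  1.96970637] 0.14188570661871122 0.0018571973062537243
112.41208769886799
scene pot []
scene tray_seat [([567.7, 29.6, 27.5], 0.87)]
scene tray_pointer [([612.1, -73.1, 27.9], 0.82)]
scene mark [([622.9, -71.6, 18.8], 0.43)]
```

View pics/s8z.png

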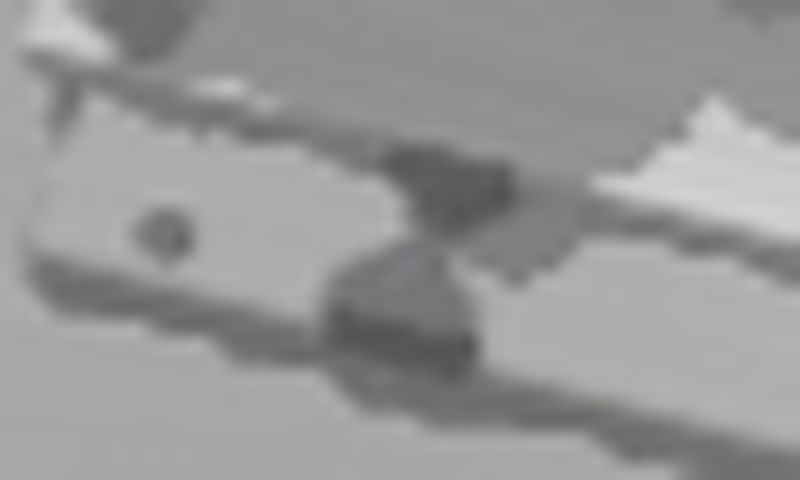

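View pics/scene8.png

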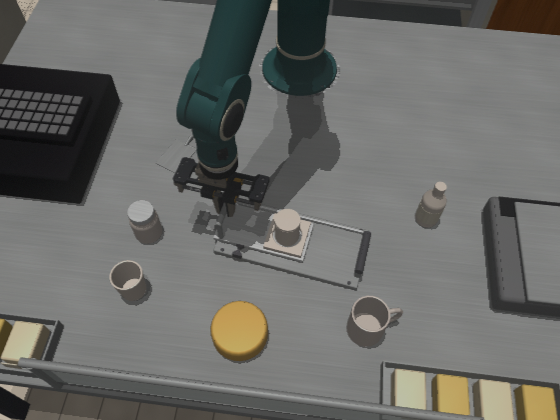

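View pics/w8z.png

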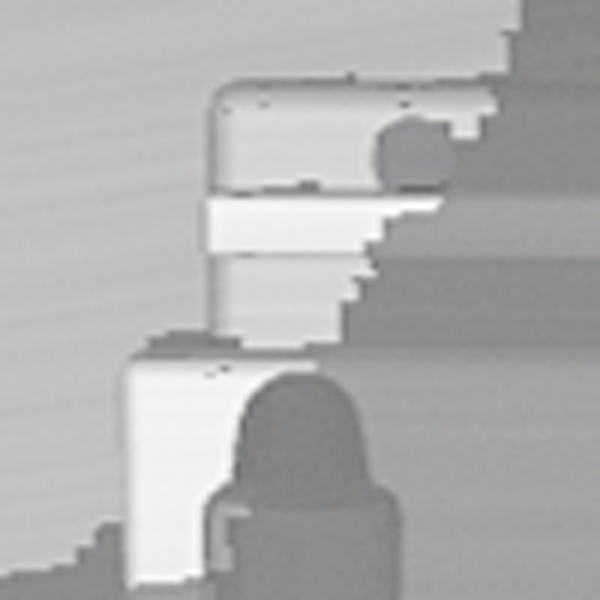

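The pointer tip now meets the mark's apex at about (427,235) in the crop. The pot stands upright in the seat, the arm is at rest, and the grip is holding against the spring with about 7 N. Handing in.

```bash
python3 - <<'E'
from rig import arm
print(arm.finish_job())
s=arm.state();print(s["time_s"],s["eef_pos"],s["force"],s["width"])
E
```

```text
the job is handed in; nothing more can be done
None
the job is handed in; nothing more can be done
```

I gripped the pot at 24 N and set it upright in the closed tray's seat, then let go. I then gripped the bar handle and pulled the tray out about 112.4 mm. The job was handed in at about 20 s with the arm still holding the tray there at 40 N.

**Last checks:**
- **Pointer and mark:** the last zoomed scene picture shows the pointer tip meeting the mark's point.
- **Pot:** it looks upright in its seat in the last scene picture. The pot finder missed it in that picture, but it had found it in the two before.
- **Arm:** it was at rest, with about 7 N of spring pull on the handle.
- **Bystanders:** the things I could see in the last pictures looked unmoved; I did not measure them.

**Disagreement:** the measured distances from pointer to mark did not agree.

| Source | Distance |
|---|---|
| Raw camera calibration | 110 to 111 mm |
| Wrist picture scaled to the known plate length | 112.5 to 113 mm |
| Scene camera, coarser | 113 to 115 mm |

I used the scaled wrist value because the raw calibration measured the 330 mm plate about 1 to 1.5% short. The final alignment may therefore be off by about 1 to 2 mm.

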